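# Pump the air out of the tall vacuum canister and ease the plunger back up

## Task

Pump the air out of the taller of the two steel canisters that have a push-pump plunger on the lid: press its plunger all the way down, hold it there for about a second, then let it rise slowly under your control until it is fully up again, never letting it snap back, and move away. Keep that canister upright where it stands, and leave the squat pump canister and its plunger alone.

Things in the scene. Friction and masses are not known exactly. Their poses are not given: they have to be found in the camera images.
- tall_canister: Canister to pump, loose, 0.9 kg: steel cylinder 104 mm across, 130 tall; white lid 108 across, its top 148 mm up. A 20 mm stem stands 40 mm out of the lid's middle, under a flat white cap 52 mm across, 12 thick: cap top 200 mm up when raised, 170 when fully down. Origin: centre of the underside, on cylinder and plunger axis; z up. A third such canister has only a low fixed knob: bystander.
- tall_pump (a joint): Its plunger, in m: 0 = fully up, 0.030 = fully down (hard stop). Pressed straight down on the cap; a spring pushes it up, about 4 N at the top rising to 10 N at the bottom, almost undamped: let go, it snaps up in a tenth of a second. It does not latch. Rising slowly means taking a second or more for the 30 mm.
- squat_canister: The other vacuum canister, to be left alone, loose on the shelf: upright steel cylinder 116 mm across and 75 mm tall, white lid 120 mm across and 18 mm thick, same stem and cap; cap top 145 mm above the shelf. Origin: centre of the underside, on its axis; z is up.
- squat_pump (a joint): Plunger of the squat canister, in m: 0 = up, 0.030 = down, same spring. It is to stay up.
Mind the look-alikes: they are no part of the job. What is shaped like the tall_canister but orange, pink or turquoise is not meant.

How it is judged:
By the outcome, as a careful person would: the job done as asked, in the order asked, and still so for the second after the job is handed in, with the robot touching nothing.
It also fails if it takes over 38 s, if anything falls off the work surface, if the arm or the gripper's body presses on something with over 40 N, if the wrist force passes 120 N, or if a joint passes its speed limit or range.

## Robot

A 7-joint arm with a two-finger parallel gripper is mounted at the origin on the work surface. World frame = base frame: x ahead of the robot, y to its left, z up, the work surface at z = 0. Lengths are in mm, angles in degrees, forces in N, time in s.
With the tool pointing down it reaches from about 400 to 750 mm from the base axis. Payload 19.5 kg.
Tool frame: the origin (TCP) lies at the very end of the fingers, on their centre line; the grasp point (between the pads) lies 19 mm behind it; x points along the fingers, y is the direction in which the jaws open and shut, and the axes are right-handed (so a half turn about x gives the same grasp; the last joint's range is limited). The gripper opens to 85 mm and grips with 20 to 120 N. Pads are 22 mm wide; open, the fingers measure 114 mm over their backs; the gripper's body (76 mm by 85 mm) begins 54 mm behind the grasp point. The pads swing forward as they close: fully open they stand 13 mm farther back than shut.
Start: joints at [-74.467, 40.479, -1.581, 85.061, 1.261, 54.483, -4.326], TCP at [176.929, 547.075, 231.268] pointing down, gripper open.
Joint ranges: [-155.06, 155.06], [-18.47, 123.98], [-90, 86.84], [0, 140.48], [-83.41, 263.41], [0, 116], [-161.91, 161.91]. Speed limits (degrees/s): [108.29, 108.29, 147.25, 147.25, 172.46, 172.46, 172.46].

## Interface

Orientations are given as [roll, pitch, yaw] about the fixed x, y, z axes, in that order (R = Rz(yaw) Ry(pitch) Rx(roll)).
In Python, from station import * gives the robot as it stands. The module is installed in compiled form; this text tells all that it offers.
- The arm moves only by the tool drive_tool, never from a script. Its argument "rows" is text: rows parted by semicolons, each of 7 numbers parted by spaces: the turn, a rotation vector about the tool's x, y, z in units of 5 degrees (1.0 is 5 degrees), then the shift along the tool's x, y, z in units of 25 mm (1.0 is 25 mm), then the finger opening in mm, from 0 to 85.4. In form: wx wy wz dx dy dz grip; .... A call has 1 to 8 rows; each row is the pose to reach, as a shift and turn from the pose commanded when the call began, along the tool's axes at that moment; what a row does not reach only later rows make up. A row lasts 1/8 s, in which the tool goes at most 62.5 mm and 10.7 degrees, less where a joint would pass 70% of its speed; a pose out of reach is approached as far as the arm can. A call with a gripper value outside its range is refused whole. The fingers move at their own pace and stop on an object; "newtons" is the grip in N (left out, the last holds). Time passes only in rows, so rows that repeat a pose let the fingers close. It gives the time, the measured TCP pose, the force and the opening at its end, in the units of the state.
- state(): the state, without advancing time (a new reading comes with each control period).
- capture(name): name is "side" or "top" or "wrist"; returns (picture, depth): 420x560x3 uint8, red, green, blue; 420x560 float32, mm along the optical axis (not along the pixel's ray), 0 where there is no reading.
- calibration(name): a dict with "camera_matrix" (3x3 intrinsics, pixels), "R" (3x3) and "t" (3): a world point X has camera coordinates R X + t; the wrist camera has in their place "hand_eye" (4x4, takes a point from camera to tool coordinates, whose origin is the TCP and whose axes are the tool frame's). Camera axes: x right, y down, z forward; pixel columns grow to the right and rows downward; lengths in mm; the calibration is good to about 2 mm. A picture is of the moment at which its call begins: read the wrist's pose just before it. calibration takes no time and is no camera call.
- finish_job(): hands the job in, once; it reports no verdict.
Trained networks look in the newest picture that a camera, given by its name, has taken for a name from the list of things; names that differ only in an ending like _2 or _b are one class to them, and where a whole thing is asked for, a point or a joint stands for the part that bears it (a point fixed in the world has none). Each returns a list of dicts, best first, with "confidence" (0 to 1); they miss things now and then, are a little off and sometimes report something else, mostly with a low value. They report only what shows in the picture. A call takes as long as a camera call. They do not tell look-alikes from the thing itself.
- outline_of(camera, target): "region" (420x560 bool, what is visible of it) and "bbox" ([left, top, width, height] in pixels, round what is visible of it).
The state is a dict: "time_s": time; "qpos": joint angles; "joint_velocities": joint speeds; "joint_torque": joint torques, N m; "tool_pos": TCP position; "ee_rot": TCP orientation; "wrist_force": force on the tool from outside, world axes, zero at the start; "wrist_torque": the same for the moment, N m; "finger_gap": opening from 0.0 (shut) to 1.0 (fully open).
Only numpy, scipy, OpenCV 4.12 (cv2) and the standard library are available. Lean on these libraries where they do the work, as an engineer would, in place of code of your own. Each camera call takes 0.05 s, during which the arm holds its last target.

## Working session

There is one attempt and no reset: what is moved stays moved. The work goes in short steps, Python scripts to look and compute and a tool call to move; the robot and the scene stay as the last step left them, time stands still between calls to the robot, and variables do not carry over. Pictures are saved under pics/ and viewed, and the job is handed in when it is done.

Besides the shell and the picture viewer there is one more tool, called after "Call:" in YAML: its name, and indented under it one key for each argument. drive_tool: Moves the arm, as the interface text tells. Its arguments: {"type":"object","properties":{"rows":{"type":"string"},"newtons":{"type":"number"}},"required":["rows"]}

```bash
mkdir -p pics; cat > h.py <<'E'
from station import *
import numpy as np, cv2
def w(cam,u,v,z):
    c=calibration(cam);K=np.array(c["camera_matrix"]);R=np.array(c["R"]);t=np.array(c["t"])
    p=np.linalg.inv(K)@np.array([u*z,v*z,z]);return R.T@(p-t)
def cloud(cam,d):
    c=calibration(cam);K=np.array(c["camera_matrix"]);R=np.array(c["R"]);t=np.array(c["t"])
    v,u=np.mgrid[:d.shape[0],:d.shape[1]]
    p=np.stack([u*d,v*d,d],-1)@np.linalg.inv(K).T
    return (p-t)@R
E
python3 - <<'E'
from h import *
s=state();print({k:np.round(v,2) for k,v in s.items()})
for n in("top","side"):
    a,d=capture(n);cv2.imwrite(f"pics/{n}0.png",a[:,:,::-1]);np.save(n+"0.npy",d)
    for t in("tall_canister","squat_canister"):
        for o in outline_of(n,t): print(n,t,o["bbox"],round(o["confidence"],2))
E
```

```text
{'time_s': np.float64(0.0), 'qpos': array([-74.47,  40.51,  -1.58,  85.08,   1.26,  54.48,  -4.33]), 'joint_velocities': array([ 0.02,  0.12, -0.03,  0.04, -0.03,  0.03, -0.01]), 'joint_torque': array([-0.000e+00, -8.832e+01,  1.230e+00, -2.362e+01,  2.000e-02,
        1.000e-02,  0.000e+00]), 'tool_pos': array([176.86, 546.86, 230.84]), 'ee_rot': array([ -87.32,   89.94, -105.24]), 'wrist_force': array([ 0.05, -0.13, -0.59]), 'wrist_torque': array([0.03, 0.02, 0.02]), 'finger_gap': np.float64(1.0)}
top tall_canister [310.4, 169.5, 61.5, 53.6] 0.93
top tall_canister [405.0, 244.9, 74.6, 51.1] 0.78
top tall_canister [254.8, 247.1, 56.5, 51.3] 0.57
top squat_canister [217.1, 145.3, 52.7, 53.4] 0.79
side tall_canister [311.8, 185.8, 51.4, 72.9] 0.93
side tall_canister [281.8, 110.1, 37.5, 63.2] 0.83
side tall_canister [267.9, 145.8, 36.2, 64.2] 0.63
side squat_canister [217.3, 211.7, 47.6, 60.5] 0.96
```

View pics/top0.png

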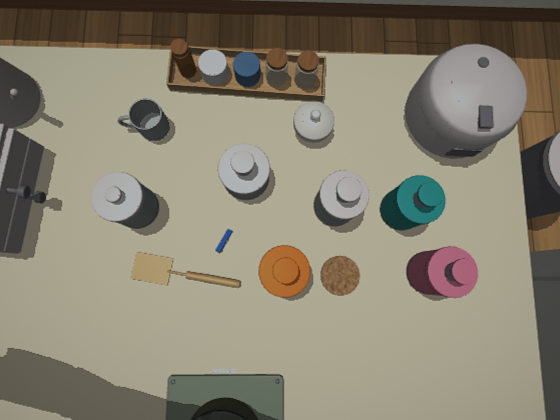

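View pics/side0.png

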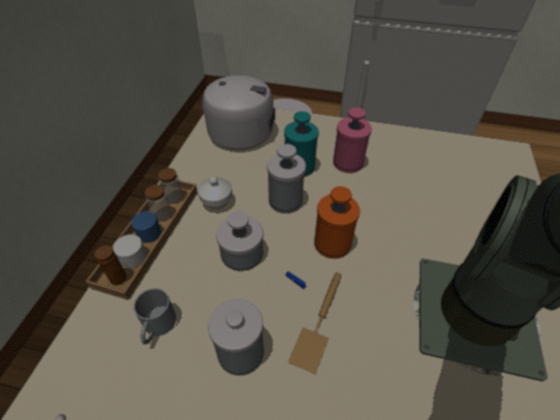

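```bash
python3 - <<'E'
from h import *
for n in("top","side"):
    P=cloud(n,np.load(n+"0.npy"))
    for (l,t,ww,hh) in ([[310,169,62,54],[405,245,75,51],[255,247,57,51],[217,145,53,53]] if n=="top" else [[312,186,51,73],[282,110,37,63],[268,146,36,64],[217,212,48,60]]):
        q=P[t:t+hh,l:l+ww].reshape(-1,3);m=q[:,2]
        zt=np.percentile(m,99)
        k=q[abs(m-zt)<8]
        print(n,l,t,"top z",np.round(zt),"mean",k.mean(0).round(1),"min",k.min(0).round(),"max",k.max(0).round(),len(k))
E
python3 -c "
import cv2
a=cv2.imread('pics/top0.png')[130:310,200:490];b=cv2.imread('pics/side0.png')[100:280,200:380]
cv2.imwrite('pics/ct.png',cv2.resize(a,None,fx=2.7,fy=2.7,interpolation=2));cv2.imwrite('pics/cs.png',cv2.resize(b,None,fx=3.3,fy=3.3,interpolation=2))"
```

```text
top 310 169 top z 202.0 mean [ 532.  -257.2  199.2] min [ 508. -284.  194.] max [ 558. -232.  203.] 496
top 405 245 top z 202.0 mean [ 368.8 -482.2  199.1] min [ 344. -508.  194.] max [ 393. -457.  204.] 547
top 255 247 top z 202.0 mean [ 368.4 -129.1  199. ] min [ 344. -153.  194.] max [ 395. -104.  205.] 548
top 217 145 top z 147.0 mean [601.3 -37.4 144.2] min [577. -62. 139.] max [626. -12. 149.] 433
side 312 186 top z 200.0 mean [ 366.5 -125.9  198.3] min [ 342. -155.  192.] max [ 391. -103.  203.] 285
side 282 110 top z 201.0 mean [ 523.3 -335.4  198.4] min [ 497. -449.  193.] max [ 547. -232.  202.] 324
side 268 146 top z 201.0 mean [ 529.3 -252.7  198.2] min [ 505. -279.  193.] max [ 556. -232.  202.] 193
side 217 212 top z 146.0 mean [599.4 -34.4 143.4] min [575. -62. 138.] max [626. -10. 147.] 281
```

View pics/ct.png

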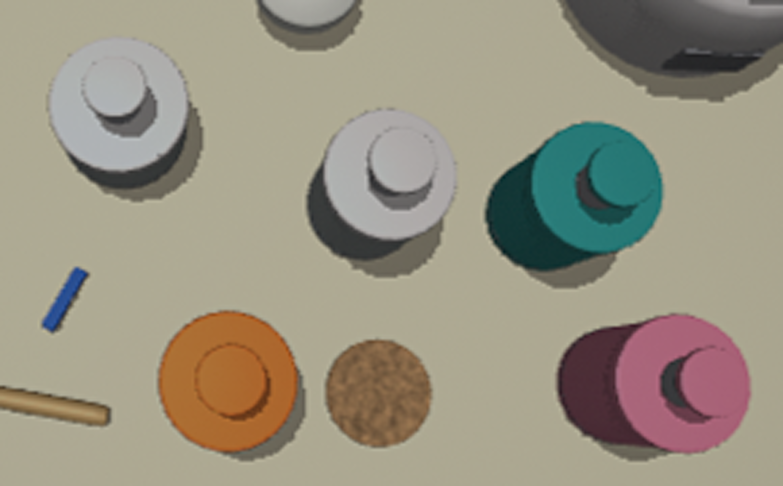

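View pics/cs.png

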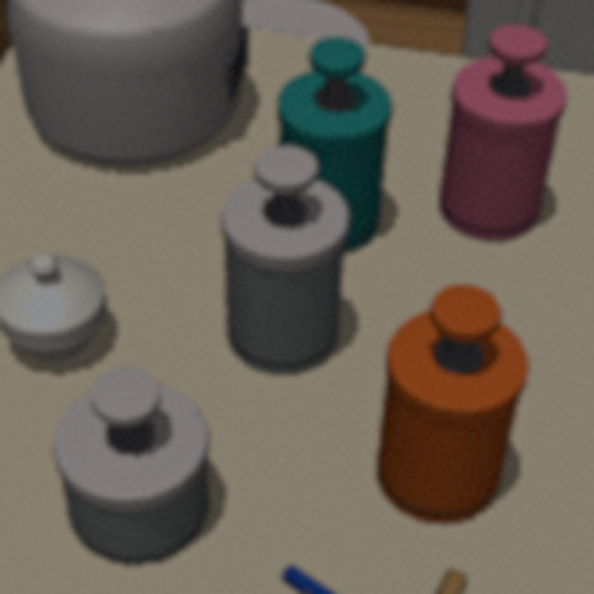

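Candidates in the top view:
- white-capped tall steel canister (348,189): the target
- squat pump canister (243,162): leave alone
- fixed-knob canister (115,195): bystander
- orange (285,271), turquoise (428,195) and pink (460,272) look-alikes

The crop confirms a steel body, white lid, raised stem and cap. The cap top is at about (531,-255,200), and both cameras agree within 5 mm. Next I plan the transfer.

```bash
cat >> h.py <<'E'
from scipy.spatial.transform import Rotation as Ro
def rot(): return Ro.from_euler('xyz',state()["ee_rot"],degrees=True).as_matrix()
def units(p): 
    s=state();return rot().T@(np.array(p)-s["tool_pos"])/25
E
python3 - <<'E'
from h import *
print(rot().round(3), state()["time_s"])
for p in [(400,450,270),(530,250,270),(560,0,270),(530,-255,270),(530.5,-255,230)]: print(p,units(p).round(2))
E
```

```text
[[-0.     0.308  0.951]
 [-0.     0.951 -0.308]
 [-1.    -0.     0.   ]] 0.3
(400, 450, 270) [-1.55 -0.95  9.68]
(530, 250, 270) [-1.55 -6.96 17.09]
(560, 0, 270) [ -1.55 -16.1   21.31]
(530, -255, 270) [ -1.54 -26.18  23.31]
(530.5, -255, 230) [  0.06 -26.17  23.33]
```

Call:
drive_tool:
  rows: "0 0 0 -0.8 -0.3 2.2 0; 0 0 0 -1.5 -0.5 4.5 0; 0 0 0 -1.6 -0.7 7 0; 0 0 0 -1.6 -1 9.4 0; 0 0 0 -1.6 -2.4 11.2 0; 0 0 0 -1.6 -3.8 13 0; 0 0 0 -1.6 -5.4 15 0; 0 0 0 -1.6 -7 17 0"
  newtons: 40

```text
time_s: 1.3
tool_pos: [526.6, 250.6, 271.3]
ee_rot: [-11.6, 90.0, -29.5]
wrist_force: [1.0, 0.9, -0.2]
finger_gap: 0.001
```

```bash
python3 - <<'E'
from h import *
s=state();print(s["time_s"],s["tool_pos"].round(1),s["ee_rot"],s["finger_gap"],np.round(s["qpos"]));print(rot().round(3))
for p in [(560,0,270),(530.5,-255,250)]: print(p,units(p).round(2))
E
```

```text
1.3 [526.6 250.6 271.3] [-11.5763502   89.995551   -29.48477314] 0.0007525516389020623 [-26.  39.  -5.  79.   3.  62.  41.]
[[ 0.     0.307  0.952]
 [-0.     0.952 -0.307]
 [-1.    -0.     0.   ]]
(560, 0, 270) [ 0.05 -9.13  4.35]
(530.5, -255, 250) [  0.85 -19.2    6.37]
```

Call:
drive_tool:
  rows: "0 0 0 0 -2.2 1.1 0; 0 0 0 0 -4.4 2.1 0; 0 0 0 0 -6.7 3.2 0; 0 0 0 0 -9.1 4.3 0; 0 0 0 0 -11.5 4.8 0; 0 0 0 0 -13.9 5.3 0; 0 0 0 0 -16.3 5.8 0; 0 0 0 0 -18.7 6.2 0"

```text
time_s: 2.3
tool_pos: [528.9, -242.2, 271.4]
ee_rot: [2.4, 90.0, -15.6]
wrist_force: [0.7, 0.2, 0.4]
finger_gap: 0.001
```

Call:
drive_tool:
  rows: "0 0 0 0 -0.5 0.1 0; 0 0 0 0 -0.5 0.1 0; 0 0 0 0 -0.5 0.1 0"

```text
time_s: 2.68
tool_pos: [528.5, -251.1, 271.4]
ee_rot: [86.6, 90.0, 68.8]
wrist_force: [0.5, 1.2, 0.4]
finger_gap: 0.002
```

```bash
cat > look.py <<'E'
from h import *
import sys
s=state();print(s["time_s"],s["tool_pos"].round(1),s["wrist_force"].round(1),s["finger_gap"],np.round(s["qpos"]))
c=calibration("wrist")
a,d=capture("wrist");H=np.array(c["hand_eye"]);K=np.array(c["camera_matrix"])
cv2.imwrite(f"pics/w{sys.argv[1]}.png",a[:,:,::-1])
v,u=np.mgrid[:420,:560];p=np.stack([u*d,v*d,d],-1)@np.linalg.inv(K).T
p=p@H[:3,:3].T+H[:3,3]; p=p@rot().T+s["tool_pos"]
def cap(p,n):
    q=p[(abs(p[...,0]-531)<45)&(abs(p[...,1]+255)<45)&(abs(p[...,2]-float(sys.argv[2]))<8)]
    if len(q): print(n,len(q),"med",np.median(q,0).round(1),"mid",((q.max(0)+q.min(0))/2).round(1),np.ptp(q,axis=0).round(1))
cap(p,"wrist")
for n in("top","side"):
    a,d=capture(n);cv2.imwrite(f"pics/{n}{sys.argv[1]}.png",a[:,:,::-1]);cap(cloud(n,d),n)
for q in [(530,-255,200)]: print(units(q).round(2))
E
python3 look.py 1 200
```

```text
2.675 [ 528.5 -251.1  271.4] [0.5 1.2 0.4] 0.0016411466774590264 [26. 39. -8. 79.  5. 62. 90.]
wrist 3948 med [ 528.3 -258.4  200.6] mid [ 529.7 -259.6  197.5] [48.8 51.5 10.9]
top 89 med [ 535.9 -238.5  198.9] mid [ 534.2 -240.5  198. ] [37.  16.6 11.7]
side 211 med [ 530.3 -253.8  198.7] mid [ 530.  -258.1  196.9] [50.1 52.6  9. ]
[ 2.86 -0.11  0.1 ]
```

View pics/w1.png

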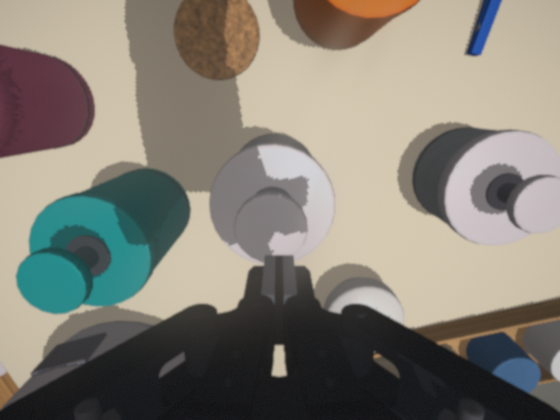

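View pics/side1.png

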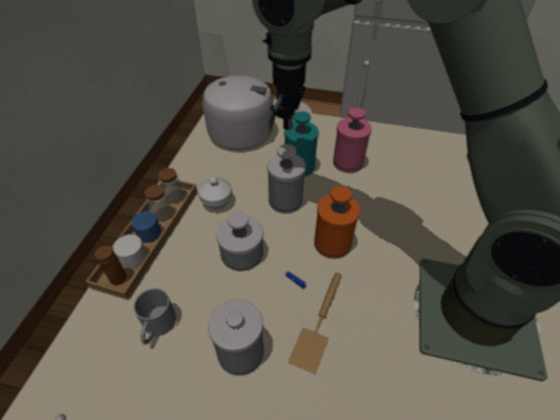

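Call:
drive_tool:
  rows: "0 0 0 0.5 -0.2 0.1 0; 0 0 0 1.1 -0.2 0.1 0; 0 0 0 1.7 -0.2 0.1 0; 0 0 0 2.2 -0.2 0.1 0; 0 0 0 2.5 -0.2 0.1 0; 0 0 0 2.5 -0.2 0.1 0"

```text
time_s: 3.58
tool_pos: [528.7, -258.3, 208.5]
ee_rot: [-178.2, 90.0, 163.9]
wrist_force: [-0.2, 0.5, -0.5]
finger_gap: -0.001
```

```bash
python3 look.py 2 200; python3 -c "
import cv2
a=cv2.imread('pics/w2.png');b=cv2.imread('pics/side2.png')[80:240,200:380]
cv2.imwrite('pics/cs2.png',cv2.resize(b,None,fx=3.3,fy=3.3,interpolation=2))"
```

```text
3.575 [ 528.7 -258.3  208.5] [-0.2  0.5 -0.5] -0.0009739837701473154 [27. 43. -7. 84.  6. 53. 90.]
wrist 4369 med [ 519.8 -252.9  200.5] mid [ 528.9 -259.2  197.3] [47.1 51.1 10.7]
top 74 med [ 527.2 -238.5  199. ] mid [ 526.2 -239.5  197.5] [27.9 14.1 10.7]
side 178 med [ 529.4 -250.   198.5] mid [ 530.4 -256.   200.1] [50.9 48.8 15.7]
[ 0.37  0.15 -0.  ]
```

View pics/w2.png

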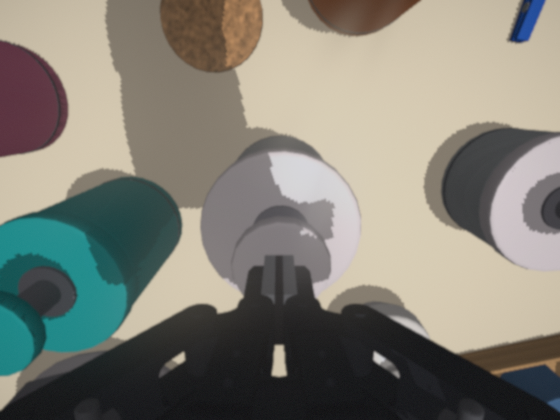

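View pics/cs2.png

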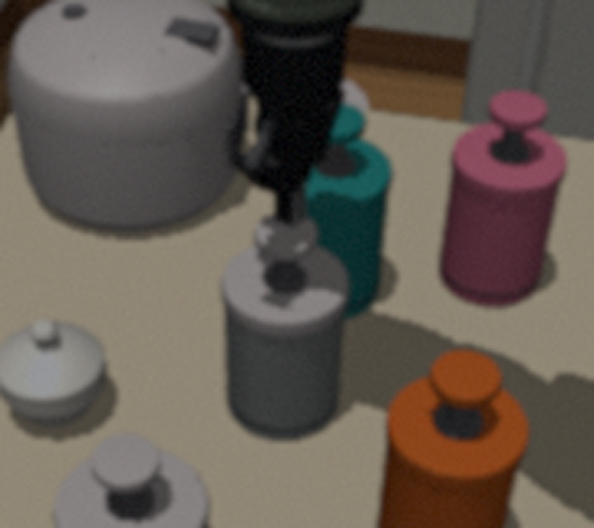

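The wrist view shows the shut fingertips over the middle of the white cap (280,262), about 8 mm above it. Now I press slowly.

Call:
drive_tool:
  rows: "0 0 0 0.15 0.05 0 0; 0 0 0 0.3 0.05 0 0; 0 0 0 0.4 0.05 0 0; 0 0 0 0.5 0.05 0 0; 0 0 0 0.6 0.05 0 0; 0 0 0 0.7 0.05 0 0; 0 0 0 0.8 0.05 0 0; 0 0 0 0.9 0.05 0 0"

```text
time_s: 4.72
tool_pos: [529.2, -257.1, 186.3]
ee_rot: [-14.8, 90.0, -32.7]
wrist_force: [-2.1, 0.9, 6.8]
finger_gap: 0.003
```

Call:
drive_tool:
  rows: "0 0 0 0.1 0 0 0; 0 0 0 0.2 0 0 0; 0 0 0 0.3 0 0 0; 0 0 0 0.4 0 0 0; 0 0 0 0.5 0 0 0; 0 0 0 0.56 0 0 0; 0 0 0 0.62 0 0 0; 0 0 0 0.62 0 0 0"

```text
time_s: 5.72
tool_pos: [529.2, -257.1, 171.0]
ee_rot: [-15.3, 90.0, -33.2]
wrist_force: [-2.5, 2.6, 10.0]
finger_gap: -0.002
```

Call:
drive_tool:
  rows: "0 0 0 0.04 0 0 0; 0 0 0 0.06 0 0 0; 0 0 0 0.06 0 0 0"

```text
time_s: 6.1
tool_pos: [529.2, -257.2, 170.0]
ee_rot: [-10.2, 90.0, -28.2]
wrist_force: [-3.3, 2.6, 17.3]
finger_gap: 0.0
```

The force rose past the spring's 10 N to 17 N with the height at 170, so the plunger is on its hard stop. I hold it there.

Call:
drive_tool:
  rows: "0 0 0 0.01 0 0 0; 0 0 0 0.01 0 0 0; 0 0 0 0.01 0 0 0; 0 0 0 0.01 0 0 0; 0 0 0 0.01 0 0 0; 0 0 0 0.01 0 0 0; 0 0 0 0.01 0 0 0; 0 0 0 0.01 0 0 0"

```text
time_s: 7.1
tool_pos: [529.3, -257.2, 170.0]
ee_rot: [-11.4, 89.9, -29.3]
wrist_force: [-4.2, 3.7, 20.5]
finger_gap: 0.003
```

Call:
drive_tool:
  rows: "0 0 0 0 0 0 0; 0 0 0 -0.04 0 0 0; 0 0 0 -0.1 0 0 0; 0 0 0 -0.16 0 0 0; 0 0 0 -0.22 0 0 0; 0 0 0 -0.28 0 0 0; 0 0 0 -0.34 0 0 0; 0 0 0 -0.4 0 0 0"

```text
time_s: 8.1
tool_pos: [529.2, -257.2, 179.3]
ee_rot: [-26.1, 90.0, -44.0]
wrist_force: [-1.8, 1.2, 6.5]
finger_gap: 0.002
```

Call:
drive_tool:
  rows: "0 0 0 -0.06 0 0 0; 0 0 0 -0.12 0 0 0; 0 0 0 -0.18 0 0 0; 0 0 0 -0.24 0 0 0; 0 0 0 -0.3 0 0 0; 0 0 0 -0.36 0 0 0; 0 0 0 -0.42 0 0 0; 0 0 0 -0.48 0 0 0"

```text
time_s: 9.1
tool_pos: [529.1, -257.1, 191.1]
ee_rot: [-63.3, 90.0, -81.2]
wrist_force: [-1.6, 1.8, 5.2]
finger_gap: -0.0
```

Call:
drive_tool:
  rows: "0 0 0 -0.06 0 0 0; 0 0 0 -0.12 0 0 0; 0 0 0 -0.18 0 0 0; 0 0 0 -0.24 0 0 0; 0 0 0 -0.3 0 0 0; 0 0 0 -0.36 0 0 0; 0 0 0 -0.42 0 0 0; 0 0 0 -0.48 0 0 0"

```text
time_s: 10.1
tool_pos: [529.1, -257.3, 203.0]
ee_rot: [-112.7, 90.0, -130.6]
wrist_force: [-0.1, -0.2, 0.1]
finger_gap: 0.006
```

Call:
drive_tool:
  rows: "0 0 0 -0.3 0 0 0; 0 0 0 -0.8 0 0 0; 0 0 0 -1.6 0 0 0; 0 0 0 -2.6 0 0 0; 0 0 0 -3.6 0 0 0; 0 0 0 -4 1 -0.5 0; 0 0 0 -4 2.5 -1.2 0; 0 0 0 -4 4 -2 0"

```text
time_s: 11.1
tool_pos: [512.1, -145.5, 303.9]
ee_rot: [7.0, 89.9, -10.9]
wrist_force: [1.4, 0.7, 0.3]
finger_gap: 0.0
```

Call:
drive_tool:
  rows: "0 0 0 0 0.1 0 0; 0 0 0 0 0.1 0 0; 0 0 0 0 0.1 0 0"

```text
time_s: 11.48
tool_pos: [513.1, -145.2, 303.2]
ee_rot: [-69.2, 90.0, -87.2]
wrist_force: [0.5, -0.8, 0.1]
finger_gap: 0.001
```

```bash
python3 look.py 3 200; python3 - <<'E'
from h import *
d=capture("side")[1];P=cloud("side",d)
q=P[(abs(P[...,0]-600)<45)&(abs(P[...,1]+36)<45)&(abs(P[...,2]-144)<7)];print("squat",np.median(q,0),len(q))
a=cv2.imread('pics/side3.png')[100:280,200:380];cv2.imwrite('pics/cs3.png',cv2.resize(a,None,fx=3.3,fy=3.3,interpolation=2))
E
```

```text
11.475 [ 513.1 -145.2  303.2] [ 0.5 -0.8  0.1] 0.0007216563140647924 [16. 32. -8. 87.  5. 61. 80.]
wrist 2922 med [ 528.9 -257.2  200.7] mid [ 530.8 -259.1  197.4] [51.1 51.  10.8]
side 189 med [ 527.4 -251.6  198.6] mid [ 530.3 -257.   197.4] [50.3 52.3 10.4]
[ 4.12 -3.98  2.01]
squat [598.76119566 -34.00060456 143.68422843] 288
```

View pics/cs3.png

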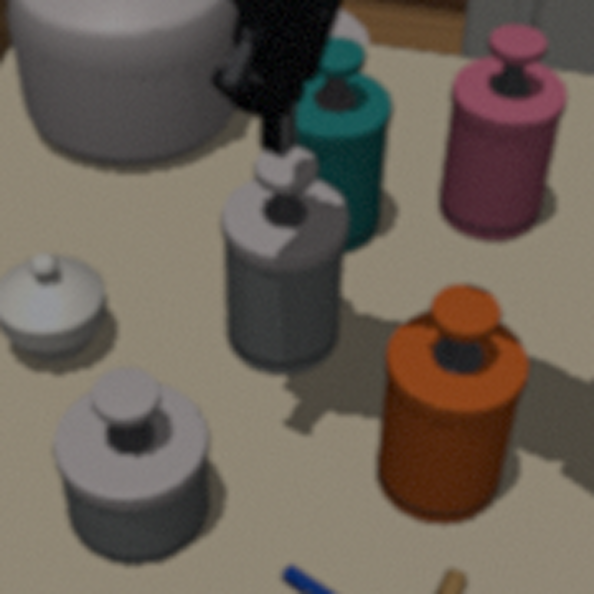

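The tall canister (crop pixel 285,270) stands upright where it was with its cap fully up. The squat one is untouched, and the gripper is clear of everything at z 303.

```bash
python3 -c "
from station import *
print(finish_job(), state()['time_s'])"
```

```text
the job is handed in; nothing more can be done
the job is handed in; nothing more can be done
```

I pumped the tall steel canister at about (530, -256) and handed the job in at about 12 s.

- **Press:** I pushed the cap straight down with shut fingertips until the tip read z = 170 mm. The force had risen to 17–20 N, well past the spring's 10 N, so it was on the hard stop.
- **Hold and rise:** I held it down for a little over 1 s. I then let it rise the full 30 mm over about 2.5–3 s. The fingertips carried spring force at the readings 9 and 21 mm up (6.5 and 5.2 N), and force was zero by 203 mm.
- **Last checks:** The target cap's top is back at about 199–200 mm, and its position agrees with the start within the cameras' few millimetres. The squat canister's cap is still at about 144 mm in the same place. The gripper is clear of everything, at z = 303 mm.
- **Disagreements:** The cameras differed by up to about 5 mm in plan on the cap centre. The 6.5 N reading 9 mm up was slightly below the expected 8 N. No last check failed. In the final top picture my check found no cap points at the target, so the end position rests on the wrist and side cameras.

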